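Unbolt the guard gate with its sagging bolt and hold it ajar

ROBOT

A 6-joint arm with a two-finger parallel gripper is mounted at the origin on a cart in front of the work surface, level with it; the furniture and walls round the work are solid. World frame = base frame: x ahead of the robot, y to its left, z up, the work surface at z = 0. Lengths are in m, angles in rad, forces in N, time in s.
With the tool pointing down it reaches from about 0.35 to 0.925 m from the base axis. Payload 6.4 kg.
Tool frame: the origin (TCP) lies on the centre line of the jaws, within the pads' length; the fingertips stand 14 mm ahead of it and the grasp point (between the pads) lies 5 mm behind it; y points along the fingers, x is the direction in which the jaws open and shut, and the axes are right-handed (so a half turn about y gives the same grasp; the last joint's range is limited). The gripper opens to 85 mm and grips with 20 to 120 N. Pads are 22 mm wide; open, the fingers measure 114 mm over their backs; the gripper's body (76 mm by 85 mm) begins 54 mm behind the grasp point. The pads swing forward as they close: fully open they stand 13 mm farther back than shut.
Start: joints at [-1.493, 0.245, 1.558, -0, 1.339, -0.174], TCP at [0.162, -0.63, 0.245] pointing down, gripper open.
Joint ranges: [-3.13, 3.13], [-1.02, 2.26], [0.13, 2.54], [-0.95, 4.09], [0.21, 2.88], [-2.74, 2.74]. Speed limits (rad/s): [2.57, 2.57, 3.14, 3.14, 3.14, 3.14].

INTERFACE

Orientations are given as a rotation vector (axis times angle).
In Python, from plant import status, snapshot, camera_model, close_job gives the robot as it stands. The module is installed in compiled form; this text tells all that it offers.
- The arm moves only by the tool servo_tool, never from a script. Its argument "motion" is a list of rows, each an object of numbers: "dx", "dy", "dz": the shift along the tool's x, y, z in cm; "twist": the turn about the tool's y in rad. A call has 1 to 8 rows; each row is the pose to reach, as a shift and turn from the pose commanded when the call began, along the tool's axes at that moment; what a row does not reach only later rows make up. A row lasts 1/8 s, in which the tool goes at most 62.5 mm and 10.7 degrees, less where a joint would pass 70% of its speed; a pose out of reach is approached as far as the arm can. A call with a gripper value outside its range is refused whole. "fingers" is the finger opening in cm, from 0 to 8.54, set as the call begins (left out, the last holds). The fingers move at their own pace and stop on an object; "force" is the grip in N (left out, the last holds). Time passes only in rows, so rows that repeat a pose let the fingers close. It gives the time, the measured TCP pose, the force and the opening at its end, in the units of the state.
- status.read_state(): the state, without advancing time (a new reading comes with each control period).
- snapshot(name): name is "scene" or "side" or "wrist"; returns (picture, depth): 384x512x3 uint8, red, green, blue; 384x512 float32, m along the optical axis (not along the pixel's ray), 0 where there is no reading.
- camera_model(name): a dict with "vertical_fov" (degrees; the focal length in pixels is half the picture's height over the tangent of half this angle, whatever the lens; pixels are square), "cx", "cy" (the principal point, pixels), "rvec" (rotation vector, rad) and "tvec" (3), from world to camera coordinates, as OpenCV has them. Camera axes: x right, y down, z forward; pixel columns grow to the right and rows downward; lengths in m; the calibration is good to about 2 mm. A picture is of the moment at which its call begins: read the wrist's pose just before it. camera_model takes no time and is no camera call; for the wrist camera it gives the pose at the moment of the call.
- close_job(): hands the job in, once; it reports no verdict.
The state is a dict: "t": time; "joint_positions": joint angles; "qvel": joint speeds; "joint_efforts": joint torques, N m; "tool_pos": TCP position; "orientation": TCP orientation; "force": force on the tool from outside, world axes, zero at the start; "ft_torque": the same for the moment, N m; "grip_width": finger opening in m.
Only numpy, scipy, OpenCV 4.12 (cv2) and the standard library are available. Lean on these libraries where they do the work, as an engineer would, in place of code of your own. Each camera call takes 0.05 s, during which the arm holds its last target.

TASK

The kit box in the guard pen is loaded: first shut its lid fully. Then draw the gate's barrel bolt by its knob - the bolt sags and its collar catches behind the bent-up lip of the keeper, so lift it over the lip while pulling and do not force it - and with the bolt drawn pull the gate towards you against its closing spring until it stands ajar by about 20 degrees. Finish while still gripping the bolt's knob and holding the gate steady there; leave the things standing round the pen alone.

Things in the scene. Friction and masses are not known exactly. Their poses are not given: they have to be found in the camera images.
- pen: Fixed guard pen on the bench: a grey base plate 270 x 310 mm, 6 mm thick, with a low wire fence (top 90 mm above the bench) on three sides and a gate on the side towards the robot. Origin at bench height in the middle of the gate line; x points into the pen (away from the robot at yaw 0), y along the shut gate towards its hinge post, z up. Hinge post at y = +115 mm (106 mm tall), latch post at y = -128 mm (95 mm tall). The pen may be turned.
- kit: Fixed open-topped grey box with circuit boards in it, standing on the pen's base plate behind the gate: 110 mm (its x) x 160 mm (its y), 50 mm high. Origin at the centre of its underside; its x points away from the robot, roughly as the pen's. It may be turned a little in the pen.
- lid_swing (a joint): Angle of the box's aluminium lid (110 x 160 mm, 6 mm thick), hinged on the box's far (+x) rim: 0 shut flat on the rim, grows as it swings up and away from the robot, up to 1.5 rad. It starts open and its stiff hinge holds it wherever it is left (about 1 to 2 N at the edge moves it).
- lid_hinge (a point): Middle of the lid's hinge line, at the box's far rim, level with the lid's underside (about 57 mm above the bench). The lid reaches 110 mm from here and is 80 mm wide to either side; the line runs along the box's y.
- lid_handle (a point): Near the top of the small black knob on the lid's outer face, on its middle line, 80 mm from the hinge line and 41 mm off the lid's underside; the knob moves with the lid.
- bolt_knob (a point): Grasp height of the bolt's upright round steel knob: 14 mm thick (17 mm over the button at its top), upright, on its axis, 12 mm below the knob's top and 48 mm above the axis of the bolt's rod (about 158 mm above the bench at the start). The knob moves with the bolt and the gate. The bolt's two guides stand 32 mm from it on the keeper's side and 75 mm from it on the hinge's side, their tops 20 mm below this point at the start.
- bolt_slide (a joint): How far the barrel bolt (10 mm rod, 178 mm long, 0.16 kg) is drawn: 0 shot fully into the keeper, 0.034 m fully drawn; it slides along the gate towards the gate's hinge. Its collar has cleared the keeper from about 0.028 m. About 1.5 N of friction, no spring.
- bolt_lift (a joint): How far the bolt is raised in its tall worn guides: 0 sagging (its weight brings it back there), at most 0.016 m. Raised less than about 8 mm its collar catches on the keeper's lip after about 10 mm of pull.
- bolt_collar (a point): Centre of the collar on the bolt's nose, a disc 26 mm across and 8 mm thick on the rod's axis, 82 mm from the knob's axis.
- keeper: Steel keeper on top of the latch post: two upright cheeks 36 mm tall, 32 mm apart inside, and between them at the mouth (gate side) a bent-up lip, 5 mm thick. Origin at the middle of its floor, on the latch post's top 95 mm above the bench; axes as the pen's.
- lip_top (a point): Middle of the upper edge of the keeper's bent lip, about 105 mm above the bench.
- gate_swing (a joint): Angle of the gate (grey frame with bars, reaching 211 mm from the hinge axis, top rail 96 mm above the bench): 0 shut, grows as its free end swings out of the pen towards the robot (clockwise seen from above), up to 1.0 rad; 0.35 rad is 20 degrees. A spring shuts it: 0.24 N m when shut, 0.45 N m at 0.35 rad, so 2 to 4 N at the knob.
- gate_hinge (a point): On the gate's vertical hinge axis, 89 mm above the bench. The knob stands 163 mm from this axis with the bolt shot, 129 mm with it fully drawn.
- cleaner: Black tip-cleaning pot with brass wool, 72 mm across, 55 mm tall, origin at its underside; a bystander, leave alone.
- reel: Reel of solder wire with green flanges, 72 mm across, 66 mm tall, origin at its underside; a bystander, leave alone.
- bolt: The barrel bolt itself; origin on the rod's axis under the knob, axes as the gate's.

How it is judged:
On the way, in this order (a step that is already met when the one before it is completed fails the run):
1. the box's lid is shut while the gate is still bolted (value of joint each of lid_swing, gate_swing below 0.06 rad and value of joint bolt_slide below 0.015 m), for 0.2 s.
2. the bolt is drawn clear of the keeper (value of joint bolt_slide above 0.026 m), for 0.1 s.
3. the gate stands ajar (value of joint gate_swing between 0.22 and 0.48 rad), for 0.2 s.
At the end, for the whole second after the job is handed in: The lid is shut (within 0.06 rad), the bolt is drawn (over 22 mm), the gate stands still between 0.22 and 0.48 rad (13 to 27 degrees), and the fingers are gripping the bolt's knob (over 1 N) and so hold the gate against its spring (all of step 3 and value of joint lid_swing below 0.06 rad and value of joint bolt_slide above 0.022 m and velocity of joint gate_swing between -0.05 and 0.05 rad/s and contact force between the fingers and bolt above 1 N and distance between the grasp point and bolt_knob below 0.035 m); the arm keeps its last pose, push and grip.
It fails at once if the bolt is forced against the keeper (over 35 N) (contact force between bolt and keeper above 35 N).
It fails at once if a bystander is moved more than 25 mm (distance of any of cleaner, reel from where it was at the start of the episode above 0.025 m).
It also fails if it takes over 51 s, if anything falls off the work surface, if the arm or the gripper's body presses on something with over 40 N, if the wrist force passes 120 N, or if a joint passes its speed limit or range.

## Working session

There is one attempt and no reset: what is moved stays moved. The work goes in short steps, Python scripts to look and compute and a tool call to move; the robot and the scene stay as the last step left them, time stands still between calls to the robot, and variables do not carry over. Pictures are saved under pics/ and viewed, and the job is handed in when it is done.

Besides the shell and the picture viewer there is one more tool, called after "Call:" as name([rows], argument=value, ...), one row to a line, values as JSON. servo_tool: Moves the arm, as the interface text tells. Its arguments: {"type":"object","properties":{"motion":{"type":"array","items":{"type":"object","properties":{"dx":{"type":"number"},"dy":{"type":"number"},"dz":{"type":"number"},"twist":{"type":"number"}}}},"fingers":{"type":"number"},"force":{"type":"number"}},"required":["motion"]}

```bash
mkdir -p pics; cat > h.py <<'E'
import numpy as np, cv2
from scipy.spatial.transform import Rotation as R
from plant import status, snapshot, camera_model, close_job
def save(n,fn):
    m=camera_model(n); p,d=snapshot(n); cv2.imwrite('pics/'+fn+'.png',p[:,:,::-1]); np.savez('pics/'+fn+'.npz',p=p,d=d,**{k:np.array(v) for k,v in m.items()}); return p,d,m
def load(fn): return np.load('pics/'+fn+'.npz')
def pts(z):
    d=z['d'];h,w=d.shape;f=h/2/np.tan(np.radians(float(z['vertical_fov']))/2)
    v,u=np.mgrid[:h,:w];P=np.stack([(u-float(z['cx']))/f*d,(v-float(z['cy']))/f*d,d],-1)
    Rm=R.from_rotvec(z['rvec']).as_matrix();W=(P-z['tvec'])@Rm
    W[d==0]=np.nan;return W
E
python3 - <<'E'
from h import *
s=status.read_state();print(s)
print(R.from_rotvec(s['orientation']).as_matrix().round(3))
for n in('scene','side','wrist'):
    m=save(n,n+'0')[2];print(n,m)
E
```

```text
{'t': 0.0, 'joint_positions': array([-1.49308376e+00,  2.45793774e-01,  1.55905784e+00, -1.00843689e-05,
        1.33867892e+00, -1.74121261e-01]), 'qvel': array([ 6.73160676e-04,  2.16933339e-04,  8.92631285e-05, -1.14899555e-03,
        1.03135063e-03,  1.24301384e-03]), 'joint_efforts': array([-6.86424337e-04, -4.29509211e+01, -3.26126790e+01, -2.11828237e-04,
        5.29279685e-03, -4.70624499e-07]), 'tool_pos': array([ 0.16191435, -0.62894867,  0.24416971]), 'orientation': array([-1.31639043,  1.02257574, -1.02039186]), 'force': array([ 0.36580748, -0.4917031 ,  0.69377922]), 'ft_torque': array([ 0.01508079, -0.03033562,  0.07475381]), 'grip_width': 0.0852704547449235}
[[ 0.249 -0.     0.968]
 [-0.968  0.002  0.249]
 [-0.002 -1.     0.   ]]
scene {'vertical_fov': 44.34429158947975, 'cx': 253.73362238470926, 'cy': 190.97824569799295, 'rvec': array([ 0.87506873, -2.58342695,  1.01739356]), 'tvec': array([0.47107674, 0.32675779, 1.39159738])}
side {'vertical_fov': 57.90239993386563, 'cx': 255.79639571928212, 'cy': 192.1290861795139, 'rvec': array([ 0.4139448 , -2.50711377,  1.59056351]), 'tvec': array([0.51851993, 0.19984337, 1.20456686])}
wrist {'vertical_fov': 67.6112539452837, 'cx': 255.45788915795987, 'cy': 195.02629766673556, 'rvec': array([-2.30638551,  1.78943093,  0.24401844]), 'tvec': array([-0.6482208 , -0.03438239,  0.37823591])}
```

View pics/scene0.png

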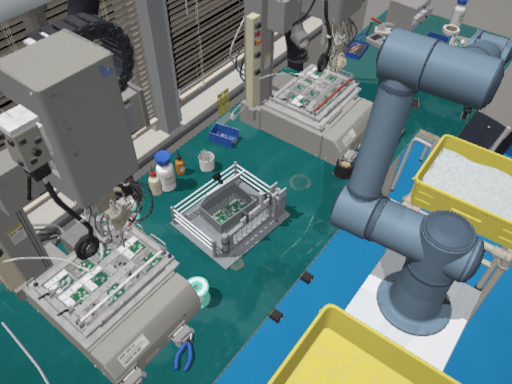

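View pics/side0.png

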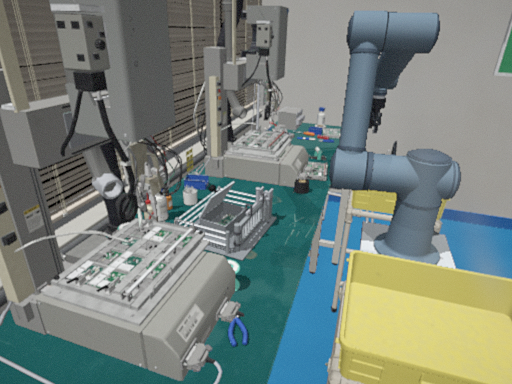

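View pics/wrist0.png

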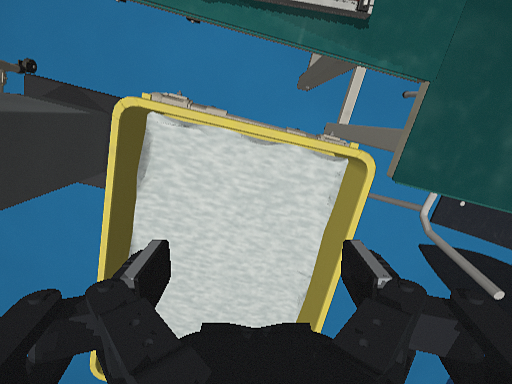

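```bash
python3 - <<'E'
from h import *
for n,(a,b,c,d) in {'scene0':(160,150,300,280),'side0':(180,170,320,270)}.items():
    z=load(n);p=z['p'][b:d,a:c,::-1];cv2.imwrite('pics/'+n+'z.png',cv2.resize(p,None,fx=5,fy=5,interpolation=cv2.INTER_CUBIC))
z=load('scene0');W=pts(z)
for u,v in [(217,180),(250,195),(282,195),(175,210),(217,252),(285,215),(237,262),(200,290),(343,168),(265,200),(240,215)]:
    print(u,v,W[v,u].round(3))
E
```

```text
217 180 [0.694 0.066 0.133]
250 195 [ 0.611 -0.004  0.056]
282 195 [ 0.5   -0.029  0.108]
175 210 [0.748 0.215 0.083]
217 252 [0.572 0.22  0.006]
285 215 [ 0.489 -0.041  0.003]
237 262 [0.499 0.209 0.003]
200 290 [0.496 0.38  0.065]
343 168 [ 0.43  -0.32   0.047]
265 200 [0.528 0.025 0.113]
240 215 [0.6   0.067 0.025]
```

View pics/scene0z.png

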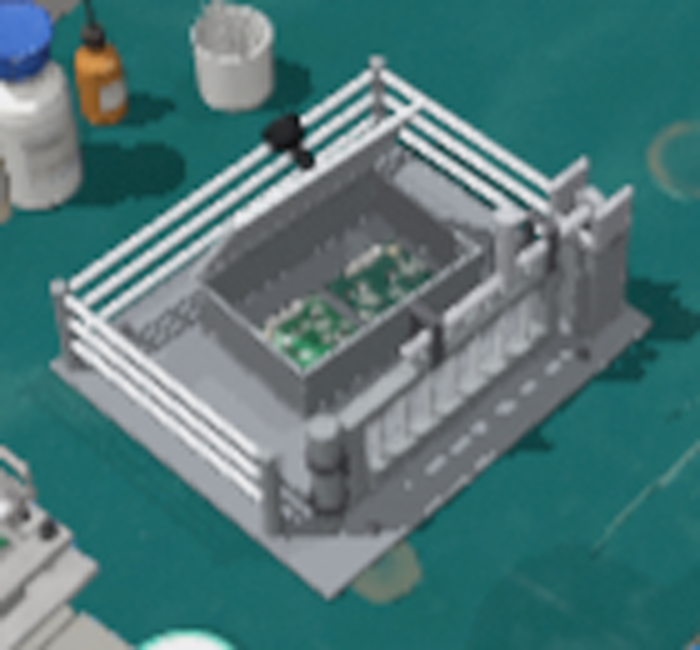

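View pics/side0z.png

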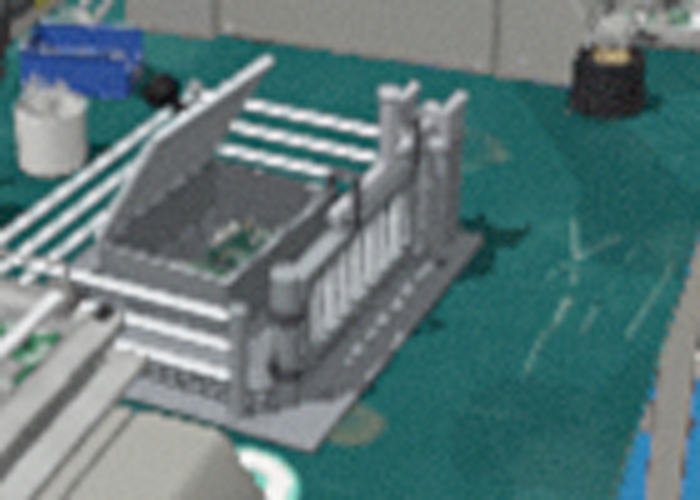

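```bash
python3 - <<'E'
from h import *
for n in('scene0','side0'):
    z=load(n);W=pts(z);p=z['p'].astype(int)
    gray=(abs(p[...,0]-p[...,1])<25)&(abs(p[...,1]-p[...,2])<25)
    roi=(W[...,0]>.4)&(W[...,0]<.85)&(W[...,1]>-.12)&(W[...,1]<.3)
    m=roi&(abs(W[...,2]-.006)<.006)&gray
    m=cv2.morphologyEx(m.astype(np.uint8),cv2.MORPH_OPEN,np.ones((2,2)))>0
    q=W[m][:,:2];print(n,len(q),cv2.minAreaRect((q*1000).astype(np.float32)))
    for lo,hi in((.088,.1),(.1,.12),(.12,.15),(.15,.2)):
        mm=roi&(W[...,2]>lo)&(W[...,2]<hi)
        vs,us=np.where(mm)
        print(lo,len(us)); 
        if lo>=.1:
            for a in list(zip(us,vs))[::max(1,len(us)//25)]: print(a,W[a[1],a[0]].round(3),p[a[1],a[0]])
E
```

```text
scene0 2290 ((nan, nan), (0.0, 0.0), 0.0)
0.088 318
0.1 314
(np.int64(238), np.int64(176)) [ 0.661 -0.002  0.118] [100 102 105]
(np.int64(225), np.int64(185)) [0.676 0.049 0.107] [90 94 95]
(np.int64(220), np.int64(188)) [0.674 0.075 0.116] [ 97  99 101]
(np.int64(272), np.int64(189)) [ 0.541 -0.031  0.108] [105 106 111]
(np.int64(273), np.int64(190)) [ 0.539 -0.034  0.102] [105 106 110]
(np.int64(272), np.int64(191)) [ 0.539 -0.029  0.101] [105 106 110]
(np.int64(274), np.int64(192)) [ 0.527 -0.023  0.11 ] [160 161 167]
(np.int64(274), np.int64(193)) [ 0.524 -0.019  0.111] [198 199 205]
(np.int64(274), np.int64(194)) [ 0.521 -0.014  0.112] [193 194 200]
(np.int64(274), np.int64(195)) [ 0.519 -0.012  0.11 ] [160 161 167]
(np.int64(273), np.int64(196)) [ 0.519 -0.006  0.11 ] [157 158 163]
(np.int64(267), np.int64(197)) [0.532 0.01  0.111] [45 83 84]
(np.int64(268), np.int64(198)) [0.526 0.012 0.112] [175 175 182]
(np.int64(267), np.int64(199)) [0.524 0.02  0.116] [187 189 195]
(np.int64(268), np.int64(200)) [0.523 0.015 0.107] [143 144 149]
(np.int64(269), np.int64(202)) [0.518 0.017 
[... 8878 characters left out ...]
, np.int64(190)) [0.524 0.052 0.163] [122 124 127]
(np.int64(220), np.int64(191)) [0.654 0.089 0.154] [199 204 209]
(np.int64(258), np.int64(191)) [0.525 0.05  0.159] [136 137 142]
(np.int64(218), np.int64(192)) [0.658 0.098 0.153] [205 210 213]
(np.int64(257), np.int64(192)) [0.529 0.049 0.154] [152 154 157]
(np.int64(216), np.int64(193)) [0.661 0.109 0.154] [220 223 225]
(np.int64(256), np.int64(193)) [0.531 0.052 0.151] [138 143 148]
(np.int64(214), np.int64(194)) [0.666 0.115 0.152] [177 196 198]
(np.int64(213), np.int64(195)) [0.665 0.125 0.153] [195 208 211]
(np.int64(212), np.int64(196)) [0.665 0.135 0.154] [207 214 217]
(np.int64(211), np.int64(197)) [0.664 0.144 0.154] [193 201 204]
```

```bash
python3 - <<'E'
from h import *
for n in('scene0','side0'):
    z=load(n);W=pts(z)
    m=(W[...,0]>.1)&(W[...,0]<.95)&(W[...,1]>-.75)&(W[...,1]<.4)&(W[...,2]>.11)
    H=np.zeros((17,23))
    q=W[m]; 
    for a in q:
        i=int((a[0]-.1)/.05);j=int((a[1]+.75)/.05); H[i,j]=max(H[i,j],a[2])
    print(n,'rows x from .1, cols y from -.75');print((H*100).astype(int))
# lid plane fit
P=[]
for n in('scene0','side0'):
    z=load(n);W=pts(z)
    m=(W[...,0]>.6)&(W[...,0]<.72)&(W[...,1]>-.02)&(W[...,1]<.16)&(W[...,2]>.1)&(W[...,2]<.146)&(z['p'].min(-1)>80)
    P.append(W[m])
P=np.concatenate(P)
for k in range(5):
    c=P.mean(0);n=np.linalg.svd(P-c)[2][2];e=(P-c)@n;P=P[abs(e)<2*e.std()]
print(len(P),c,n*np.sign(n[0]),e.std())
# posts
for n in('scene0','side0'):
    z=load(n);W=pts(z)
    for lab,b in {'hingepost':(.5,.6,.18,.25,.098,.112),'knob':(.5,.57,.02,.08,.152,.175),'kee':(.48,.56,-.07,0.005,.116,.14)}.items():
        m=(W[...,0]>b[0])&(W[...,0]<b[1])&(W[...,1]>b[2])&(W[...,1]<b[3])&(W[...,2]>b[4])&(W[...,2]<b[5])
        q=W[m];print(n,lab,len(q),q.min(0).round(3),q.max(0).round(3),q.mean(0).round(3))
E
```

```text
scene0 rows x from .1, cols y from -.75
[[ 0  0 53 54 56 58 61 62 65 66 69 71 73 73 71 33 32  0  0  0  0  0  0]
 [ 0  0 52 54 55 58 60 62 64 65 68  0 73 73 72 44 33  0  0  0  0  0  0]
 [ 0 51 53 54 54  0  0  0  0  0  0  0 73 73 72 53 33  0  0  0  0  0  0]
 [ 0  0  0  0  0  0  0  0  0  0  0  0 73 73 72 50 33  0  0  0  0  0  0]
 [ 0  0  0  0  0  0  0  0  0  0  0  0  0  0  0  0  0  0  0  0  0  0  0]
 [ 0  0  0  0  0  0  0  0  0  0  0  0  0  0  0  0  0  0  0  0  0  0  0]
 [ 0  0  0  0  0  0  0  0  0  0  0  0  0  0  0  0  0  0  0  0  0  0  0]
 [ 0  0 12 12 12 12 12 12 12  0  0  0  0  0 13  0  0  0  0  0  0  0  0]
 [ 0 11 12 12 12 12 12 12 12  0  0  0  0 12 13 17 17 14  0  0  0  0 12]
 [ 0 18 19 17 17 19 19 18 14  0  0  0  0  0  0  0  0 12  0  0  0  0 19]
 [ 0 48 51 52 54 54 18 19 15  0  0  0  0  0 15 15  0  0  0  0  0  0 77]
 [ 0 41 42 43 53 55 54 19 15  0  0  0  0  0 13 15 16 15  0  0  0  0 77]
 [ 0 36 19 42 52 52 53 20 15  0  0  0  0  0  0  0 15  0  0  0  0  0 77]
 [ 0 17 18 43 51 52 53 53 15  0  0  0  0  0  0  0  0  0  0 71 75 75 77]
 [ 0 29 30 16  0 35 53 53 48  0  0  0  0  0  0  0  0
[... 1300 characters left out ...]
 59 59 59 48  0  0  0  0  0  0  0 12 12  0  0  0  0 33]
 [80 79 79  0  0  0 59 59  0  0  0  0  0  0  0 11  0 12 11  0  0 70 70]]
209 [0.66915777 0.07356226 0.1233146 ] [ 0.85566916 -0.13618191  0.49928427] 0.0005893597982323954
scene0 hingepost 37 [0.537 0.186 0.098] [0.555 0.219 0.109] [0.546 0.208 0.104]
scene0 knob 31 [0.521 0.039 0.153] [0.537 0.056 0.172] [0.528 0.048 0.164]
scene0 kee 88 [ 0.498 -0.054  0.116] [ 0.543 -0.001  0.134] [ 0.518 -0.03   0.125]
side0 hingepost 22 [0.537 0.2   0.098] [0.555 0.219 0.108] [0.546 0.211 0.104]
side0 knob 21 [0.523 0.042 0.154] [0.537 0.057 0.168] [0.528 0.049 0.162]
side0 kee 48 [ 0.497 -0.054  0.116] [ 0.54  -0.012  0.132] [ 0.517 -0.033  0.124]
```

Call:
servo_tool([
  {"dx": -2, "dz": 3, "dy": -0.5, "twist": -0.1},
  {"dx": -5, "dz": 7.5, "dy": -1, "twist": -0.25},
  {"dx": -9, "dz": 13, "dy": -1.5, "twist": -0.4},
  {"dx": -13, "dz": 19, "dy": -2, "twist": -0.55},
  {"dx": -17, "dz": 25, "dy": -2, "twist": -0.7},
  {"dx": -21, "dz": 30.5, "dy": -2, "twist": -0.85},
  {"dx": -24, "dz": 35, "dy": -2, "twist": -1.0},
  {"dx": -27, "dz": 39.5, "dy": -2, "twist": -1.1},
], fingers=0, force=40)

```text
t: 1.15
tool_pos: [0.4691, -0.278, 0.2652]
orientation: [-1.564, 0.169, -0.169]
force: [0.6, -0.7, -0.4]
grip_width: 0.0003
```

```bash
cat >> h.py <<'E'
def go(tgt,ang=None):
    s=status.read_state();M=R.from_rotvec(s['orientation']).as_matrix();a=np.arctan2(M[1,0],M[0,0])
    d=M.T@(np.array(tgt)-s['tool_pos'])*100
    print('tcp',s['tool_pos'].round(4),'xang',round(a,3),'dx dy dz cm',d.round(2),'twist',None if ang is None else round(a-ang,3),'F',s['force'].round(1),'w',round(s['grip_width'],4),'t',s['t'])
E
python3 -c "
from h import *
go((.73,.02,.26),-.13)"
```

```text
tcp [ 0.4691 -0.278   0.2652] xang -0.216 dx dy dz cm [19.12  0.52 34.69] twist -0.086 F [ 0.6 -0.7 -0.4] w 0.0003 t 1.15
```

Call:
servo_tool([
  {"dx": 2.5, "dz": 5, "dy": 0, "twist": -0.03},
  {"dx": 5.5, "dz": 10, "twist": -0.06},
  {"dx": 8.5, "dz": 15.5, "twist": -0.09},
  {"dx": 11.5, "dz": 21, "twist": -0.09},
  {"dx": 14.5, "dz": 26.5, "twist": -0.09},
  {"dx": 17.5, "dz": 32, "twist": -0.09},
  {"dx": 19.1, "dz": 34.7, "twist": -0.09},
  {"dx": 19.1, "dz": 34.7, "twist": -0.09},
])

```text
validation failed for argument at $.mo...
```

```bash
python3 - <<'E'
from h import *
go((.73,.02,.13),-.13)
p,d,m=save('wrist','w1'); save('scene','s1')
E
```

```text
tcp [ 0.4691 -0.278   0.2652] xang -0.216 dx dy dz cm [19.12 13.52 34.69] twist -0.086 F [ 0.6 -0.7 -0.4] w 0.0003 t 1.15
```

View pics/w1.png

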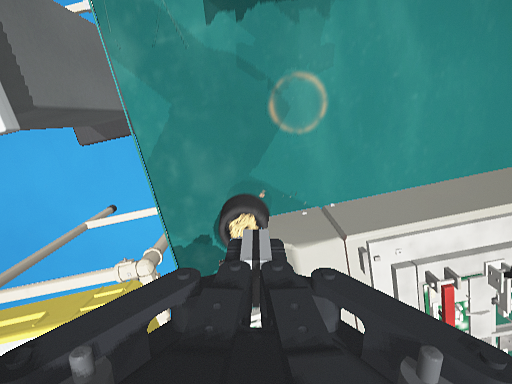

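View pics/s1.png

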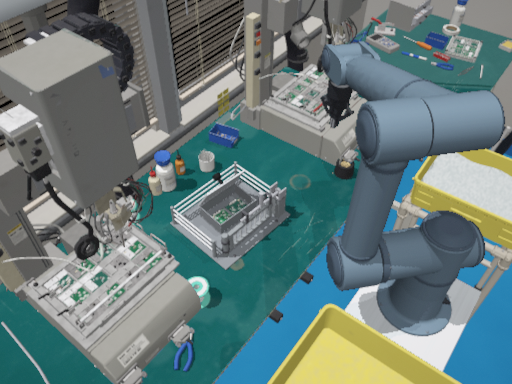

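The arm is halfway there, above the cleaner at wrist pixel (245,220), and the pen is unchanged. The last move was refused, so I'll resend it with every field filled in.

Call:
servo_tool([
  {"dx": 2.5, "dy": 0, "dz": 5, "twist": -0.03},
  {"dx": 5.5, "dy": 0, "dz": 10, "twist": -0.06},
  {"dx": 8.5, "dy": 0, "dz": 15.5, "twist": -0.09},
  {"dx": 11.5, "dy": 0, "dz": 21, "twist": -0.09},
  {"dx": 14.5, "dy": 0, "dz": 26.5, "twist": -0.09},
  {"dx": 17.5, "dy": 0, "dz": 32, "twist": -0.09},
  {"dx": 19.1, "dy": 0, "dz": 34.7, "twist": -0.09},
  {"dx": 19.1, "dy": 0, "dz": 34.7, "twist": -0.09},
])

```text
t: 2.25
tool_pos: [0.7305, 0.0186, 0.2642]
orientation: [-1.569, 0.101, -0.099]
force: [0.0, -0.1, -0.0]
grip_width: 0.0001
```

```bash
python3 - <<'E'
from h import *
go((.73,.02,.13),-.13)
p,d,m=save('wrist','w2')
E
```

```text
tcp [0.7305 0.0186 0.2642] xang -0.127 dx dy dz cm [-0.05 13.42  0.13] twist 0.003 F [ 0.  -0.1 -0. ] w 0.0001 t 2.25
```

View pics/w2.png

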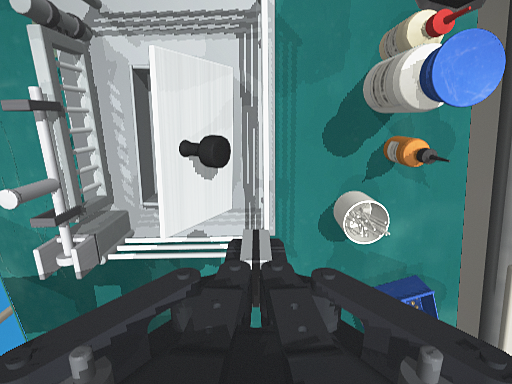

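```bash
python3 - <<'E'
from h import *
z=load('w2');W=pts(z)
for u,v in [(165,232),(155,60),(228,215),(228,75),(190,149),(216,151),(225,160),(258,235),(10,193),(25,192),(40,190),(66,250),(262,100),(262,20),(50,263),(100,220),(30,104),(45,105)]: print(u,v,W[v,u].round(3))
m=(W[...,2]>.145)&(W[...,2]<.175)&(W[...,0]<.58)
vs,us=np.where(m);print(us.min(),us.max(),vs.min(),vs.max(),W[m].min(0),W[m].max(0),W[m].mean(0))
E
```

```text
165 232 [ 0.645 -0.003  0.154]
155 60 [0.667 0.137 0.153]
228 215 [ 0.682 -0.044  0.007]
228 75 [0.715 0.131 0.07 ]
190 149 [0.678 0.066 0.14 ]
216 151 [0.703 0.063 0.159]
225 160 [0.708 0.053 0.147]
258 235 [0.732 0.03  0.262]
10 193 [0.533 0.052 0.168]
25 192 [0.535 0.049 0.156]
40 190 [0.534 0.046 0.138]
66 250 [ 0.522 -0.024  0.116]
262 100 [0.747 0.102 0.06 ]
262 20 [0.756 0.173 0.084]
50 263 [ 0.503 -0.035  0.119]
100 220 [ 0.525 -0.016  0.049]
30 104 [0.549 0.12  0.137]
45 105 [0.548 0.12  0.118]
0 36 185 209 [0.52164865 0.03854424 0.1450144 ] [0.53772544 0.05480224 0.17124175] [0.53191122 0.04717941 0.16231822]
```

Call:
servo_tool([
  {"dx": 0, "dy": 4, "dz": 0, "twist": 0},
  {"dx": 0, "dy": 8.5, "dz": 0, "twist": 0},
  {"dx": 0, "dy": 12.5, "dz": 0, "twist": 0},
  {"dx": 0, "dy": 13.4, "dz": 0, "twist": 0},
  {"dx": -1.5, "dy": 13.4, "dz": 0, "twist": 0},
  {"dx": -3, "dy": 13.4, "dz": 0, "twist": 0},
  {"dx": -4.5, "dy": 13.4, "dz": 0, "twist": 0},
  {"dx": -6, "dy": 13.4, "dz": 0, "twist": 0},
])

```text
t: 3.3
tool_pos: [0.6712, 0.024, 0.1339]
orientation: [-1.569, 0.099, -0.106]
force: [0.8, -0.7, -0.8]
grip_width: 0.0001
```

```bash
python3 - <<'E'
from h import *
go((.73,.02,.13),-.13)
p,d,m=save('wrist','w3');save('side','d3')
E
```

```text
tcp [0.6712 0.024  0.1339] xang -0.13 dx dy dz cm [5.88 0.42 0.37] twist -0.0 F [ 0.8 -0.7 -0.8] w 0.0001 t 3.3
```

View pics/w3.png

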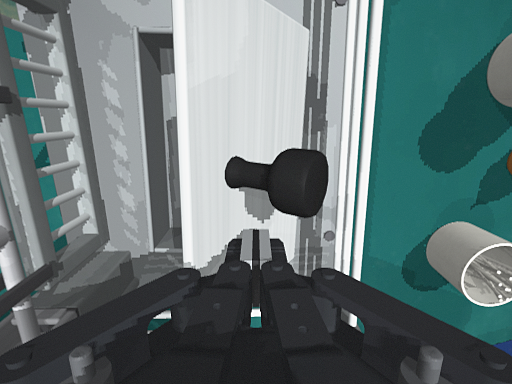

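Call:
servo_tool([
  {"dx": -1, "dy": 0.3, "dz": 0, "twist": 0},
  {"dx": -2, "dy": 0.8, "dz": 0, "twist": 0},
  {"dx": -2.6, "dy": 1.6, "dz": 0, "twist": 0},
  {"dx": -3, "dy": 2.4, "dz": 0, "twist": 0},
  {"dx": -3.3, "dy": 3.2, "dz": 0, "twist": 0},
  {"dx": -3.5, "dy": 4.0, "dz": 0, "twist": 0},
  {"dx": -3.5, "dy": 4.8, "dz": 0, "twist": 0},
  {"dx": -3.5, "dy": 5.4, "dz": 0, "twist": 0},
])

```text
t: 4.4
tool_pos: [0.6355, 0.0296, 0.0765]
orientation: [-1.568, 0.102, -0.101]
force: [-1.0, -0.3, 3.4]
grip_width: -0.0002
```

```bash
python3 - <<'E'
from h import *
go((.635,.03,.076),-.13)
p,d,m=save('wrist','w4')
E
```

```text
tcp [0.6355 0.0296 0.0765] xang -0.129 dx dy dz cm [-0.06  0.05  0.03] twist 0.001 F [-1.  -0.3  3.4] w -0.0002 t 4.4
```

View pics/w4.png

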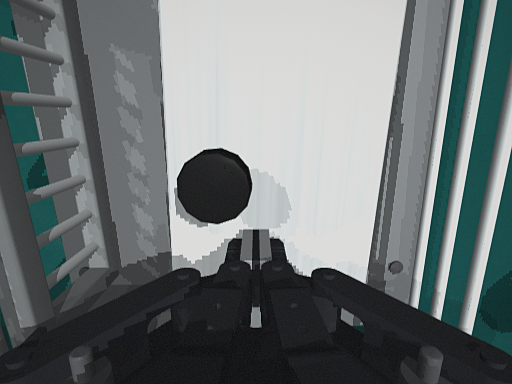

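Call:
servo_tool([
  {"dx": 0, "dy": 0.3, "dz": 0, "twist": 0},
  {"dx": 0, "dy": 0.5, "dz": 0, "twist": 0},
  {"dx": 0, "dy": 0.5, "dz": 0, "twist": 0},
])

```text
t: 4.82
tool_pos: [0.6364, 0.0295, 0.0763]
orientation: [-1.569, 0.101, -0.1]
force: [-13.0, 0.8, 23.7]
grip_width: 0.0002
```

Call:
servo_tool([
  {"dx": 0, "dy": -3, "dz": 0, "twist": 0},
  {"dx": 0, "dy": -8, "dz": 0, "twist": 0},
  {"dx": 0, "dy": -13, "dz": 0, "twist": 0},
  {"dx": 0, "dy": -18, "dz": 0, "twist": 0},
  {"dx": 0, "dy": -18, "dz": 0, "twist": 0},
])

```text
t: 5.45
tool_pos: [0.6385, 0.0293, 0.2582]
orientation: [-1.569, 0.093, -0.11]
force: [0.2, -0.2, 0.1]
grip_width: 0.0
```

```bash
python3 - <<'E'
from h import *
go((.533,.048,.26),-.1)
z0=status.read_state();save('wrist','w5')
z=load('w5');W=pts(z)
m=(W[...,0]>.60)&(W[...,0]<.70)&(W[...,1]>-.01)&(W[...,1]<.13)&(W[...,2]>.05)&(W[...,2]<.075)
q=W[m];print(len(q));A=np.c_[q,np.ones(len(q))]
print(np.linalg.lstsq(np.c_[q[:,:2],np.ones(len(q))],q[:,2],rcond=None)[0],q.mean(0))
m=(W[...,2]>.15)&(W[...,2]<.175)&(W[...,0]<.56)&(W[...,0]>.5)
vs,us=np.where(m);q=W[m];print(us.min(),us.max(),vs.min(),vs.max(),q.min(0),q.max(0),q.mean(0))
for lo in(.12,.13,.14,.15,.16,.165):
  mm=m=(W[...,2]>lo)&(W[...,2]<lo+.01)&(W[...,0]<.56)&(W[...,0]>.5)&(abs(W[...,1]-.048)<.015);q=W[mm];
  if len(q):print(lo,len(q),q.min(0).round(4),q.max(0).round(4))
E
```

```text
tcp [0.6385 0.0293 0.2582] xang -0.129 dx dy dz cm [-10.7   -0.29   0.5 ] twist -0.029 F [ 0.2 -0.2  0.1] w 0.0 t 5.45
10271
[ 0.00028325 -0.00075728  0.06267251] [0.65183753 0.06486074 0.06280802]
104 132 188 211 [0.52036565 0.03851873 0.15003253] [0.53649515 0.05488586 0.17113189] [0.53022674 0.04749522 0.16563598]
0.12 68 [0.5254 0.0402 0.1205] [0.5359 0.0534 0.13  ]
0.13 76 [0.525  0.0402 0.1302] [0.5355 0.0536 0.14  ]
0.14 88 [0.5257 0.0406 0.1401] [0.5357 0.0536 0.15  ]
0.15 94 [0.5262 0.041  0.15  ] [0.5354 0.0536 0.1599]
0.16 365 [0.5204 0.0385 0.1601] [0.5365 0.0549 0.17  ]
0.165 365 [0.5204 0.0385 0.165 ] [0.5365 0.0549 0.1711]
```

View pics/w5.png

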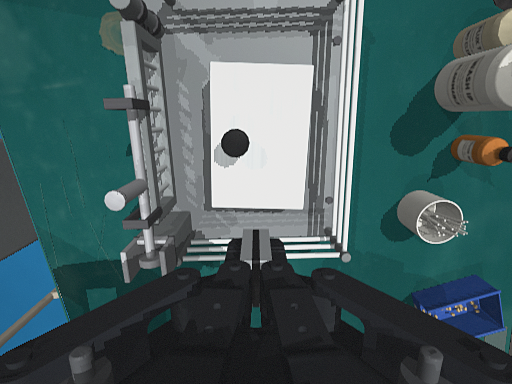

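Call:
servo_tool([
  {"dx": -3, "dy": 0, "dz": 0.1, "twist": -0.02},
  {"dx": -7, "dy": 0, "dz": 0.2, "twist": -0.02},
  {"dx": -10.5, "dy": 0, "dz": 0.3, "twist": -0.02},
  {"dx": -11.1, "dy": 0, "dz": 0.35, "twist": -0.02},
  {"dx": -11.1, "dy": 0, "dz": 0.35, "twist": -0.02},
], fingers=5, force=40)

```text
t: 6.12
tool_pos: [0.526, 0.0473, 0.2514]
orientation: [-1.569, 0.086, -0.085]
force: [-0.2, -0.1, 0.7]
grip_width: 0.05
```

```bash
python3 - <<'E'
from h import *
go((.5287,.0469,.153),-.106)
save('wrist','w6')
z=load('w6');W=pts(z)
m=(W[...,2]>.15)&(W[...,2]<.175)&(abs(W[...,0]-.53)<.02)&(abs(W[...,1]-.048)<.02)
vs,us=np.where(m);q=W[m];print(us.min(),us.max(),vs.min(),vs.max(),q.min(0),q.max(0),q.mean(0))
E
```

```text
tcp [0.526  0.0473 0.2514] xang -0.109 dx dy dz cm [ 0.28  9.84 -0.01] twist -0.003 F [-0.2 -0.1  0.7] w 0.05 t 6.125
249 270 193 217 [0.51989945 0.03858093 0.15017729] [0.53646611 0.05497382 0.17101142] [0.52815421 0.04777476 0.16723989]
```

View pics/w6.png

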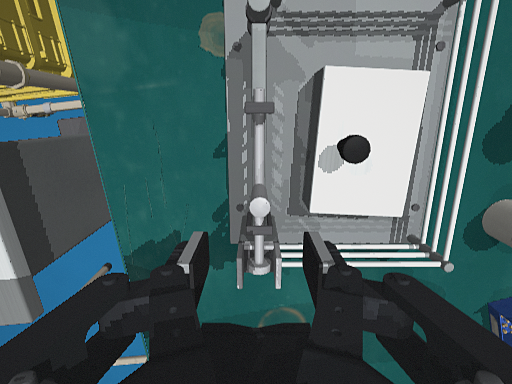

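Call:
servo_tool([
  {"dx": 0.1, "dy": 3, "dz": 0, "twist": 0},
  {"dx": 0.15, "dy": 7, "dz": 0, "twist": 0},
  {"dx": 0.15, "dy": 9.5, "dz": 0, "twist": 0},
  {"dx": 0.15, "dy": 9.9, "dz": 0, "twist": 0},
  {"dx": 0.15, "dy": 9.9, "dz": 0, "twist": 0},
])

```text
t: 6.8
tool_pos: [0.5285, 0.047, 0.1538]
orientation: [-1.569, 0.085, -0.086]
force: [-0.6, 1.0, -0.0]
grip_width: 0.05
```

```bash
python3 - <<'E'
from h import *
go((.5285,.0470,.153),-.106)
save('wrist','w7')
E
```

```text
tcp [0.5285 0.047  0.1538] xang -0.109 dx dy dz cm [ 0.    0.08 -0.  ] twist -0.003 F [-0.6  1.  -0. ] w 0.05 t 6.8
```

View pics/w7.png

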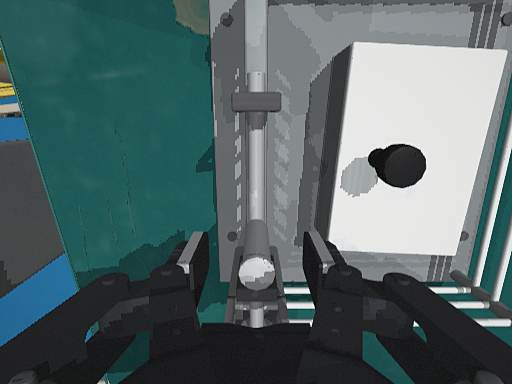

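Call:
servo_tool([
  {"dx": 0, "dy": 0, "dz": 0, "twist": 0},
  {"dx": 0, "dy": 0, "dz": 0, "twist": 0},
  {"dx": 0, "dy": 0, "dz": 0, "twist": 0},
  {"dx": 0, "dy": 0, "dz": 0, "twist": 0},
], fingers=0, force=50)

```text
t: 7.35
tool_pos: [0.5286, 0.0471, 0.1544]
orientation: [-1.569, 0.083, -0.088]
force: [1.5, -0.5, 5.0]
grip_width: 0.013
```

```bash
python3 - <<'E'
from h import *
go((.5285,.0470,.153),-.106)
E
```

```text
tcp [0.5286 0.0471 0.1544] xang -0.109 dx dy dz cm [-0.01  0.14 -0.01] twist -0.003 F [ 1.5 -0.5  5. ] w 0.013 t 7.35
```

Call:
servo_tool([
  {"dx": 0, "dy": -0.4, "dz": 0, "twist": 0},
  {"dx": 0, "dy": -0.8, "dz": 0, "twist": 0},
  {"dx": 0, "dy": -1.2, "dz": 0, "twist": 0},
  {"dx": 0, "dy": -1.2, "dz": 0, "twist": 0},
  {"dx": 0, "dy": -1.2, "dz": 0, "twist": 0},
])

```text
t: 7.98
tool_pos: [0.5276, 0.0472, 0.1652]
orientation: [-1.569, 0.086, -0.086]
force: [2.1, -0.1, -1.7]
grip_width: 0.0135
```

```bash
python3 - <<'E'
from h import *
go((.5285,.0470,.153),-.106)
save('wrist','w8');save('side','d8')
z=load('d8');cv2.imwrite('pics/d8z.png',cv2.resize(z['p'][170:250,200:320,::-1],None,fx=6,fy=6,interpolation=cv2.INTER_CUBIC))
E
```

```text
tcp [0.5276 0.0472 0.1652] xang -0.109 dx dy dz cm [ 0.1   1.22 -0.01] twist -0.003 F [ 2.1 -0.1 -1.7] w 0.0135 t 7.975
```

View pics/w8.png

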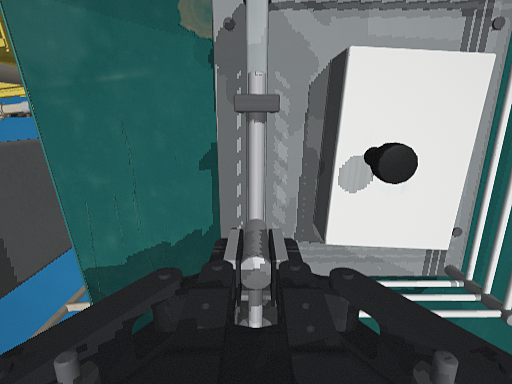

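View pics/d8z.png

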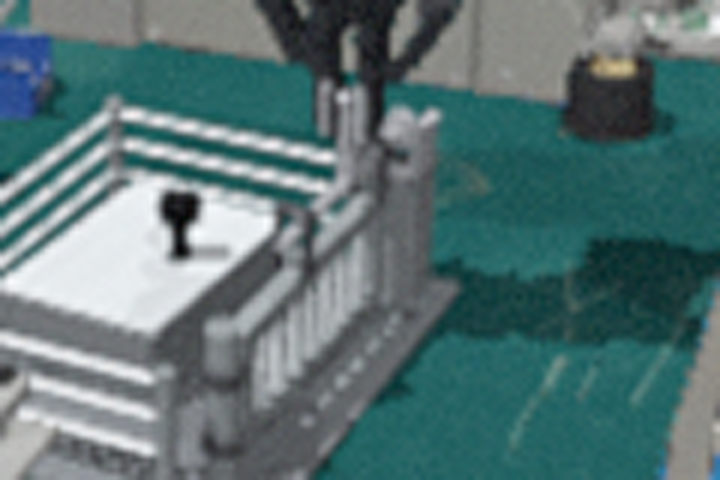

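Call:
servo_tool([
  {"dx": 0, "dy": 0, "dz": 0.4, "twist": 0},
  {"dx": 0, "dy": 0, "dz": 0.8, "twist": 0},
  {"dx": 0, "dy": 0, "dz": 1.2, "twist": 0},
  {"dx": 0, "dy": 0, "dz": 1.4, "twist": 0},
])

```text
t: 8.57
tool_pos: [0.5291, 0.0614, 0.1653]
orientation: [-1.569, 0.085, -0.085]
force: [1.5, -2.0, -1.5]
grip_width: 0.0132
```

```bash
python3 - <<'E'
from h import *
go((.5285,.0470,.153),-.106)
E
```

```text
tcp [0.5291 0.0614 0.1653] xang -0.109 dx dy dz cm [ 0.09  1.23 -1.44] twist -0.003 F [ 1.5 -2.  -1.5] w 0.0132 t 8.575
```

Only friction so far (-2 N), and the pull has passed the catching point at 10 mm. I'll continue to about 33 mm.

Call:
servo_tool([
  {"dx": 0, "dy": 0, "dz": 0.4, "twist": 0},
  {"dx": 0, "dy": 0, "dz": 0.8, "twist": 0},
  {"dx": 0, "dy": 0, "dz": 1.2, "twist": 0},
  {"dx": 0, "dy": 0, "dz": 1.6, "twist": 0},
  {"dx": 0, "dy": 0, "dz": 1.85, "twist": 0},
  {"dx": 0, "dy": 0, "dz": 1.85, "twist": 0},
])

```text
t: 9.32
tool_pos: [0.5312, 0.0799, 0.1653]
orientation: [-1.568, 0.085, -0.086]
force: [2.7, 0.2, -1.3]
grip_width: 0.0133
```

```bash
python3 - <<'E'
from h import *
go((.5285,.0470,.153),-.106)
save('wrist','w9')
E
```

```text
tcp [0.5312 0.0799 0.1653] xang -0.109 dx dy dz cm [ 0.09  1.23 -3.3 ] twist -0.003 F [ 2.7  0.2 -1.3] w 0.0133 t 9.325
```

View pics/w9.png

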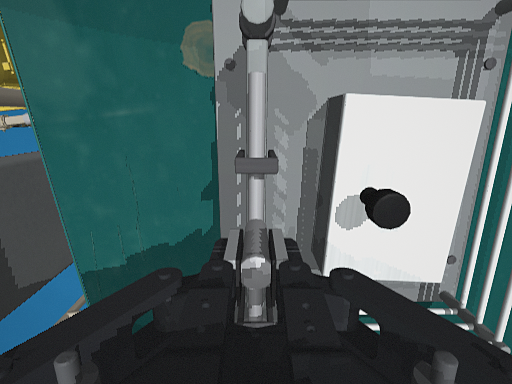

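Call:
servo_tool([
  {"dx": -0.4, "dy": 0, "dz": -0.03, "twist": 0.03},
  {"dx": -1.0, "dy": 0, "dz": -0.05, "twist": 0.08},
  {"dx": -1.7, "dy": 0, "dz": 0.0, "twist": 0.13},
  {"dx": -2.3, "dy": 0, "dz": 0.1, "twist": 0.18},
  {"dx": -2.3, "dy": 0, "dz": 0.1, "twist": 0.18},
])

```text
t: 10.0
tool_pos: [0.5081, 0.0831, 0.1654]
orientation: [-1.559, 0.227, -0.227]
force: [3.4, -0.4, -1.9]
grip_width: 0.0137
```

```bash
python3 - <<'E'
from h import *
go((.5285,.0470,.153),-.106)
save('wrist','w10')
E
```

```text
tcp [0.5081 0.0831 0.1654] xang -0.289 dx dy dz cm [ 2.98  1.24 -2.88] twist -0.183 F [ 3.4 -0.4 -1.9] w 0.0137 t 10.0
```

View pics/w10.png

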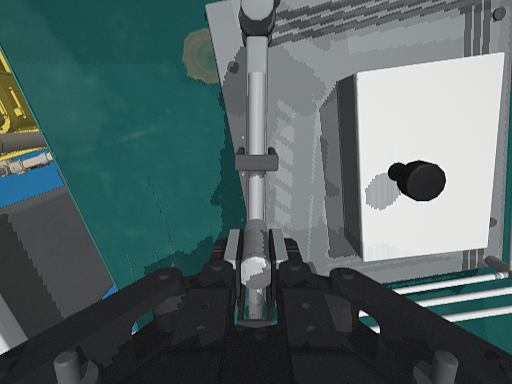

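Call:
servo_tool([
  {"dx": -0.6, "dy": 0, "dz": 0.0, "twist": 0.05},
  {"dx": -1.2, "dy": 0, "dz": 0.05, "twist": 0.1},
  {"dx": -1.8, "dy": 0, "dz": 0.1, "twist": 0.14},
  {"dx": -2.3, "dy": 0, "dz": 0.18, "twist": 0.18},
  {"dx": -2.3, "dy": 0, "dz": 0.18, "twist": 0.18},
  {"dx": -2.3, "dy": 0, "dz": 0.18, "twist": 0.18},
  {"dx": -2.3, "dy": 0, "dz": 0.18, "twist": 0.18},
])

```text
t: 10.92
tool_pos: [0.4872, 0.0911, 0.1654]
orientation: [-1.539, 0.367, -0.368]
force: [4.0, -0.1, -1.2]
grip_width: 0.0134
```

```bash
python3 - <<'E'
from h import *
go((.5285,.0470,.153),-.106)
s=status.read_state();H=np.array([.546,.209]);d=s['tool_pos'][:2]-H
print('r',np.linalg.norm(d),'theta',-(np.arctan2(d[1],d[0])+np.pi/2)-0+(-.106))
save('wrist','w11');save('scene','s11')
z=load('s11');cv2.imwrite('pics/s11z.png',cv2.resize(z['p'][150:280,160:300,::-1],None,fx=5,fy=5,interpolation=cv2.INTER_CUBIC))
z=load('w11');W=pts(z)
for u,v in[(258,25),(257,90),(257,140),(257,190),(256,268)]:print(u,v,W[v,u].round(3))
m=(W[...,0]>.60)&(W[...,0]<.70)&(W[...,1]>-.01)&(W[...,1]<.13)&(W[...,2]>.05)&(W[...,2]<.09);q=W[m]
print('lid',np.linalg.lstsq(np.c_[q[:,:2],np.ones(len(q))],q[:,2],rcond=None)[0],q.mean(0))
m=(W[...,2]>.165)&(W[...,2]<.19)&(np.hypot(*(W[...,:2]-s['tool_pos'][:2]).transpose(2,0,1))<.012);q=W[m];print('knob',len(q),q.mean(0) if len(q) else 0,q.max(0))
print(status.read_state()['qvel'].round(4))
E
```

```text
tcp [0.4872 0.0911 0.1654] xang -0.469 dx dy dz cm [ 5.68  1.25 -2.07] twist -0.363 F [ 4.  -0.1 -1.2] w 0.0134 t 10.925
r 0.131757768626917 theta 0.3567335616887489
258 25 [0.543 0.199 0.096]
257 90 [0.524 0.164 0.126]
257 140 [0.512 0.14  0.126]
257 190 [0.498 0.113 0.127]
256 268 [0.488 0.094 0.18 ]
lid [ 0.00157553 -0.00249111  0.061968  ] [0.64852261 0.07025757 0.06281475]
knob 1585 [0.48708139 0.09249914 0.18038479] [0.49841254 0.10265644 0.18996829]
[ 0.0006 -0.003   0.0015 -0.0007  0.0016  0.0022]
```

View pics/w11.png

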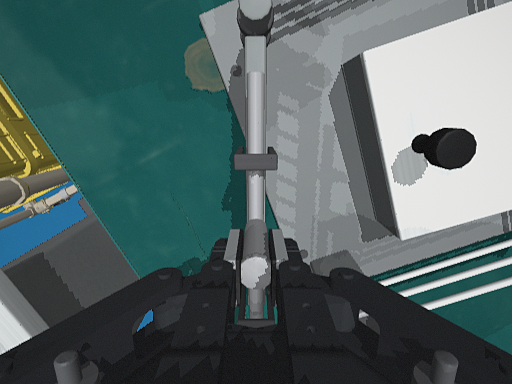

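View pics/s11z.png

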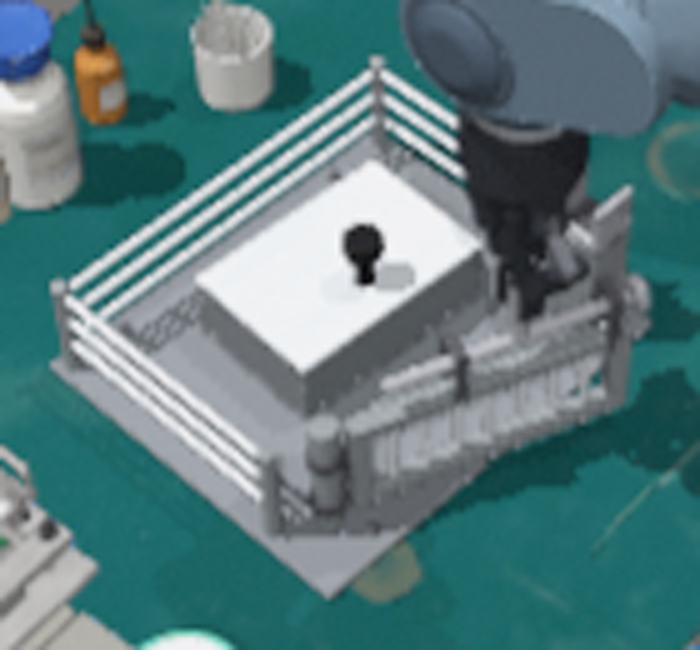

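The lid lies flat, and the gate stands at about 0.36 rad with the bolt drawn about 31–33 mm. The knob is gripped and the joints are still, so I'm handing the job in.

```bash
python3 - <<'E'
from h import *
s=status.read_state();print(s['t'],s['grip_width'],s['force'])
print(close_job())
E
```

```text
11.025 0.013515809898379841 [ 3.9978383  -1.03558803 -1.46391765]
the job is handed in; nothing more can be done
None
```

I shut the lid, lifted the bolt about 11 mm and drew it about 33 mm. I then pulled the gate ajar and handed the job in at t = 11.0 s, still gripping the knob and holding the gate; `close_job` gave no verdict.

Last checks before handing in:
- **Lid:** flat, with its top at about 63 mm and a slope of about 0.003 rad.
- **Gate:** about 0.36 rad (20.5 degrees), with the arm's joints still.
- **Bolt:** drawn about 31–33 mm, worked out from the gripper's distance to the estimated hinge axis. The force while drawing was only about 2 N, so it did not catch on the lip.
- **Grip:** fingers 13.5 mm apart on the knob, with about 4 N holding the gate against its spring.
- **Bystanders:** I never touched the cleaner or the reel. I did not re-measure where they stand at the end.

One servo call was refused because some rows lacked fields. The arm did not move, and I resent it complete. Nothing else failed or disagreed.

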